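# Weigh out brass cable glands on a sprung kit scale

### The arm

A 7-joint arm with a two-finger parallel gripper is mounted at the origin on the work surface. World frame = base frame: x ahead of the robot, y to its left, z up, the work surface at z = 0. Lengths are in m, angles in degrees, forces in N, time in s.
With the tool pointing down it reaches from about 0.425 to 0.875 m from the base axis. Payload 4.7 kg.
Tool frame: the origin (TCP) lies between the finger pads; the fingertips stand 8 mm ahead of it and the grasp point (between the pads) lies 11 mm behind it; z points along the fingers, y is the line along which they close (so a half turn about z gives the same grasp; the last joint's range is limited). The gripper opens to 87 mm and grips with 3 to 60 N. Pads are 19 mm wide; open, the fingers measure 117 mm over their backs; the gripper's body (75 mm by 190 mm) begins 51 mm behind the grasp point.
Start: joints at [75.808, 18.392, -4.016, 83.108, 1.295, 78.541, -3.26], TCP at [0.168, -0.628, 0.231] pointing down, gripper open.
Joint ranges: [-163.93, 163.93], [-17.29, 119.83], [-79.2, 71.16], [3.27, 140.29], [-89.18, 269.18], [5.43, 117.66], [-154.24, 154.24]. Speed limits (degrees/s): [147.25, 147.25, 180, 180, 180, 180, 180].

### API

Orientations are given as [roll, pitch, yaw] about the fixed x, y, z axes, in that order (R = Rz(yaw) Ry(pitch) Rx(roll)).
In Python, from cell import env, viewer gives the robot as it stands. The module is installed in compiled form; this text tells all that it offers.
- The arm moves only by the tool arm_command, never from a script. Its argument "series" is a list of rows, each a list of 2 entries, a list of its own where there are three numbers: the shift along the tool's x, y, z in mm, then the turn about the tool's z in rad. A call has exactly 5 rows; each row is the pose to reach, as a shift and turn from the pose commanded when the call began, along the tool's axes at that moment; what a row does not reach only later rows make up. A row lasts 1/10 s, in which the tool goes at most 50 mm and 8.59 degrees, less where a joint would pass 70% of its speed; a pose out of reach is approached as far as the arm can. A call with a gripper value outside its range is refused whole. "grip" is the gripper command: -1 is fully open, 1 is shut, values between are in proportion, set as the call begins (left out, the last holds). The fingers move at their own pace and stop on an object; "grip_force" is the grip in N (left out, the last holds). Time passes only in rows, so rows that repeat a pose let the fingers close, or fill a call up. It gives the time, the measured TCP pose, the force, the opening and the grip force at its end, in the units of the state.
- env.get_obs(): the state, without advancing time (a new reading comes with each control period).
- viewer.read_camera(name): name is "scene" or "top" or "wrist"; returns (picture, depth): 384x512x3 uint8, blue, green, red; 384x512 float32, m along the optical axis (not along the pixel's ray), 0 where there is no reading.
- viewer.calibration(name): a dict with "K" (3x3 intrinsics, pixels), "T" (4x4, takes a point from camera to world coordinates); the wrist camera has in their place "hand_eye" (4x4, takes a point from camera to tool coordinates, whose origin is the TCP and whose axes are the flange's). Camera axes: x right, y up, looking along -z (the intrinsics and any distortion apply to the point x, -y, -z); pixel columns grow to the right and rows downward; lengths in m; the calibration is good to about 2 mm. A picture is of the moment at which its call begins: read the wrist's pose just before it. calibration takes no time and is no camera call.
- env.sign_off(): hands the job in; it is judged then, once.
The state is a dict: "time_s": time; "qpos": joint angles; "joint_velocities": joint speeds; "effort": joint torques, N m; "tool_pos": TCP position; "tool_rot": TCP orientation; "force": force on the tool from outside, world axes, zero at the start; "wrist_torque": the same for the moment, N m; "grip_width": finger opening in m; "grasp_force": force on a finger pad.
Only numpy, scipy, OpenCV 4.12 (cv2) and the standard library are available. Lean on these libraries where they do the work, as an engineer would, in place of code of your own. Each camera call takes 0.05 s, during which the arm holds its last target. There are 200 camera calls.

### The job

Put the brass cable glands into the steel pan of the sprung scale one at a time, letting the pan settle each time, until its red pointer rests in the green band; leave any brass gland that is not needed out of the pan. Do not bang or push the pan down to its bottom stop, and leave the grey plastic gland where it stands.

Things in the scene. Friction and masses are not known exactly. Their poses are not given: they have to be found in the camera images.
- brass_a: a brass cable gland standing upright, 48 mm high, about 160 g, one of three alike: hexagonal locknut at the foot (46 mm across corners, 8 mm high), thread 32 mm across, then from 16 mm up to its top a round body 40 mm across (with a hexagon collar, look only), so it can be pinched from above at any yaw; black seal on top. Origin: centre of its underside, z up
- brass_b: a brass cable gland standing upright, 48 mm high, about 160 g, one of three alike: hexagonal locknut at the foot (46 mm across corners, 8 mm high), thread 32 mm across, then from 16 mm up to its top a round body 40 mm across (with a hexagon collar, look only), so it can be pinched from above at any yaw; black seal on top. Origin: centre of its underside, z up
- brass_c: a brass cable gland standing upright, 48 mm high, about 160 g, one of three alike: hexagonal locknut at the foot (46 mm across corners, 8 mm high), thread 32 mm across, then from 16 mm up to its top a round body 40 mm across (with a hexagon collar, look only), so it can be pinched from above at any yaw; black seal on top. Origin: centre of its underside, z up
- plastic_gland: a cable gland of the same shape and size (46 mm foot, 48 mm high) but in grey plastic, 25 g, standing on the bench: not to be used. Origin: centre of its underside
- pan_floor (a point): centre of the upper face of the floor of the scale's steel pan; sinks with it. The pan is a tray 160 mm along its x by 200 mm along its y, rim 3 mm thick and 8 mm above the floor. Empty, the floor is 125 mm above the bench. x points to the white dial plate 100 mm from the pan's centre, 112 mm wide, its top 10 mm above the empty pan's floor. The red pointer is level with the pan floor
- green_mark (a point): middle of the green band, 14 mm high, painted on the dial's outer face (away from the pan). The red pointer, which moves with the pan, rests 30 mm above it when the pan is empty. x points out of the dial's face, z up
- pan (a joint): how far the scale's pan has sunk, in m: 0 empty, growing downward, 0.058 on the bottom stop. On its spring each brass gland sinks it about 15 mm (13 to 17) and it settles within a second. The green band spans 0.023 to 0.037: two glands bring it there, one is too few, three too many

How it is judged:
By the outcome, as a careful person would: the job done as asked, in the order asked, and still so for the second after the job is handed in, with the robot touching nothing.
It also fails if it takes over 54 s, if anything falls off the work surface, if the arm or the gripper's body presses on something with over 40 N, if the wrist force passes 120 N, or if a joint passes its speed limit or range.

## Working session

There is one attempt and no reset: what is moved stays moved. The work goes in short steps, Python scripts to look and compute and a tool call to move; the robot and the scene stay as the last step left them, time stands still between calls to the robot, and variables do not carry over. Pictures are saved under pics/ and viewed, at most 10 in all, crops included, and the job is handed in when it is done.

Besides the shell and the picture viewer there is one more tool, called after ">>>" as name(argument=value, ...), one argument or row to a line, values as JSON. arm_command: Moves the arm, as the interface text tells. Its arguments: {"type":"object","properties":{"series":{"type":"array"},"grip":{"type":"number"},"grip_force":{"type":"number"}},"required":["series"]}

```bash
mkdir -p pics; python3 - <<'E'
from cell import env, viewer
import cv2, numpy as np
o=env.get_obs(); print({k:np.round(o[k],3) for k in ("time_s","tool_pos","tool_rot","force","grip_width","qpos")})
ims=[]
for n in ("scene","top"):
    p,d=viewer.read_camera(n); c=viewer.calibration(n); np.savez(n+".npz",p=p,d=d,**{k:np.array(v) for k,v in c.items()})
    print(n,{k:np.round(v,3).tolist() for k,v in c.items()}); cv2.imwrite(f"pics/{n}0.png",p)
E
```

```text
{'time_s': np.float64(0.0), 'tool_pos': array([ 0.168, -0.627,  0.229]), 'tool_rot': array([-1.79893e+02,  4.00000e-03,  1.50030e+01]), 'force': array([-0.104, -0.956, -0.275]), 'grip_width': np.float64(0.087), 'qpos': array([75.809, 18.438, -4.017, 83.175,  1.294, 78.54 , -3.259])}
scene {'K': [[445.72, 0.0, 243.078], [0.0, 445.72, 190.848], [0.0, 0.0, 1.0]], 'T': [[-0.833, -0.331, 0.444, 1.044], [0.553, -0.518, 0.652, 0.67], [0.014, 0.789, 0.615, 0.781], [0.0, 0.0, 0.0, 1.0]]}
top {'K': [[403.637, 0.0, 255.005], [0.0, 403.637, 193.156], [0.0, 0.0, 1.0]], 'T': [[0.026, 0.992, -0.122, 0.457], [-1.0, 0.027, 0.008, -0.029], [0.011, 0.122, 0.992, 0.884], [0.0, 0.0, 0.0, 1.0]]}
```

View both.

View pics/scene0.png

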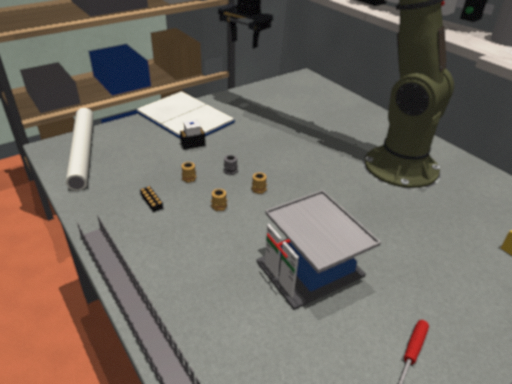

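View pics/top0.png

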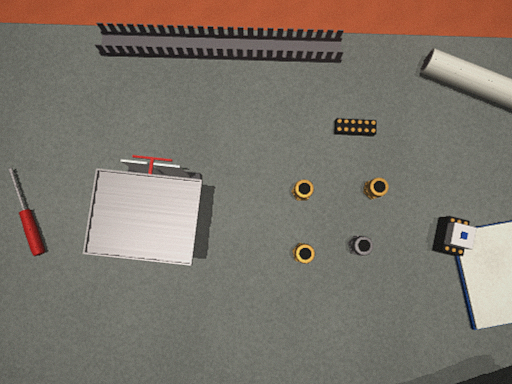

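```bash
cat > h.py <<'E'
import numpy as np, cv2
def ray(c,u,v,z):
    "pixels -> world points on the plane z"
    K,T=np.array(c["K"]),np.array(c["T"]); u,v=np.atleast_1d(u).astype(float),np.atleast_1d(v).astype(float)
    d=np.linalg.inv(K)@np.vstack([u,v,np.ones_like(u)]); d=T[:3,:3]@(d*np.array([[1],[-1],[-1]]))
    o=T[:3,3:4]; return (o+d*(z-o[2])/d[2]).T
def cloud(c,dep):
    K,T=np.array(c["K"]),np.array(c["T"]); v,u=np.indices(dep.shape)
    p=np.stack([(u-K[0,2])/K[0,0]*dep,-(v-K[1,2])/K[1,1]*dep,-dep],-1)
    return p@T[:3,:3].T+T[:3,3]
E
python3 - <<'E'
import numpy as np, cv2
from h import *
for n in ("top","scene"):
    f=np.load(n+".npz"); W=cloud(f,f["d"]); hsv=cv2.cvtColor(f["p"],cv2.COLOR_BGR2HSV)
    guess={"top":[(304,189),(377,187),(305,253),(363,245)],"scene":[(219,199),(189,171),(259,182),(231,164)]}[n]
    vv,uu=np.indices(f["d"].shape)
    for (u,v) in guess:
        m=(np.hypot(uu-u,vv-v)<18)&(W[...,2]>.040)&(W[...,2]<.07)
        top=W[m]; (c,r)=cv2.minEnclosingCircle(np.float32(top[:,:2]))
        print(n,(u,v),"n",m.sum(),"mean",top.mean(0).round(4),"circ",np.round(c,4),round(r,4),"zmax",top[:,2].max().round(4))
    m=(W[...,2]>.115)&(W[...,2]<.145)&(hsv[...,1]<70)
    k,l,s,c=cv2.connectedComponentsWithStats(m.astype(np.uint8)); i=1+s[1:,4].argmax(); m=l==i
    P=W[m]; (rc,rs,ra)=cv2.minAreaRect(np.float32(P[:,:2])*1000); print(n,"pan",s[i],rc,rs,ra,np.median(P[:,2]))
    print(cv2.boxPoints((rc,rs,ra)).round(0).tolist())
    r=((hsv[...,0]<8)|(hsv[...,0]>172))&(hsv[...,1]>150)&(hsv[...,2]>90)&(W[...,2]>.09)&(W[...,2]<.16)
    print("red",r.sum(),W[r].mean(0).round(4) if r.any() else "")
E
```

```text
top (304, 189) n 279 mean [ 0.5728 -0.1385  0.0482] circ [ 0.5732 -0.1388] 0.0198 zmax 0.0524
top (377, 187) n 288 mean [ 0.581  -0.2956  0.048 ] circ [ 0.5816 -0.2964] 0.0201 zmax 0.0524
top (305, 253) n 292 mean [ 0.4387 -0.1418  0.048 ] circ [ 0.4383 -0.1423] 0.0199 zmax 0.0525
top (363, 245) n 298 mean [ 0.4579 -0.2624  0.0477] circ [ 0.458  -0.2636] 0.0199 zmax 0.0523
top pan [  83  169  120   97 9353] (504.20220947265625, 171.3555450439453) (201.2069549560547, 165.2878875732422) 85.41216278076172 0.12514156626296402
[[414.0, 78.0], [579.0, 64.0], [595.0, 265.0], [430.0, 278.0]]
red 118 [0.6075 0.1631 0.1267]
scene (219, 199) n 138 mean [ 0.5747 -0.1342  0.0479] circ [ 0.5731 -0.1383] 0.0219 zmax 0.0537
scene (189, 171) n 114 mean [ 0.5823 -0.291   0.0476] circ [ 0.5821 -0.294 ] 0.0215 zmax 0.0522
scene (259, 182) n 122 mean [ 0.4402 -0.1371  0.0479] circ [ 0.4373 -0.1407] 0.0216 zmax 0.0531
scene (231, 164) n 109 mean [ 0.4593 -0.2579  0.0476] circ [ 0.4586 -0.2594] 0.0208 zmax 0.0527
scene pan [ 266  190  115   83 5072] (500.78656005859375, 172.4577178955078) (203.29345703125, 164.36122131347656) 85.61441040039062 0.12611161280341193
[[411.0, 77.0], [575.0, 65.0], [590.0, 268.0], [427.0, 280.0]]
red 90 [0.6075 0.1623 0.1239]
```

Both views agree on the gland positions: brass at (0.573,-0.139), (0.5815,-0.2955) and (0.438,-0.142), plastic at (0.458,-0.262). The pan centre is (0.5025,0.172) with yaw about -5°. I'll go to the second brass gland, squaring the yaw to 0 on the way.

>>> arm_command(
  series=[
    [[25, -11, 0], 0.1],
    [[68, -30, 0], 0.2],
    [[112, -49, 0], 0.262],
    [[156, -69, 0], 0.262],
    [[200, -88, 0], 0.262],
  ],
  grip=-1,
)

```text
time_s: 0.6
tool_pos: [0.3397, -0.4894, 0.2302]
tool_rot: [-180.0, 0.0, -0.0]
force: [0.4, -0.7, 0.5]
grip_width: 0.0873
grasp_force: 0.0
```

>>> arm_command(
  series=[
    [[35, -28, 0], 0],
    [[70, -56, 0], 0],
    [[105, -85, 0], 0],
    [[140, -113, 0], 0],
    [[170, -137, 0], 0],
  ],
)

```text
time_s: 1.1
tool_pos: [0.5103, -0.3517, 0.2302]
tool_rot: [-180.0, 0.0, 0.1]
force: [0.0, 0.9, 0.4]
grip_width: 0.0871
grasp_force: 0.0
```

>>> arm_command(
  series=[
    [[30, -25, 10], 0],
    [[60, -48, 35], 0],
    [[73, -59, 65], 0],
    [[73, -59, 90], 0],
    [[73, -59, 100], 0],
  ],
)

```text
time_s: 1.6
tool_pos: [0.5801, -0.2935, 0.1268]
tool_rot: [-179.8, 0.3, 0.1]
force: [0.8, -0.5, -0.6]
grip_width: 0.0872
grasp_force: 0.0
```

```bash
cat >> h.py <<'E'
def wrist(env,viewer):
    from scipy.spatial.transform import Rotation as R
    o=env.get_obs(); p,d=viewer.read_camera("wrist"); c=viewer.calibration("wrist")
    B=np.eye(4); B[:3,:3]=R.from_euler("xyz",o["tool_rot"],degrees=True).as_matrix(); B[:3,3]=o["tool_pos"]
    f={"K":c["K"],"T":B@np.array(c["hand_eye"])}; return o,p,d,f
E
python3 - <<'E'
from cell import env,viewer
from h import *
for _ in range(2):
    o,p,d,f=wrist(env,viewer); W=cloud(f,d)
    m=(d>0)&(W[...,2]>.040)&(W[...,2]<.056)&(np.hypot(W[...,0]-.5815,W[...,1]+.2955)<.04)
    print(o["tool_pos"].round(4),m.sum(), W[m].mean(0).round(4) if m.any() else "", cv2.minEnclosingCircle(np.float32(W[m][:,:2])) if m.any() else "")
cv2.imwrite("pics/w1.png",p)
E
```

```text
[ 0.5801 -0.2935  0.1268] 1771 [ 0.5839 -0.2971  0.0482] ((0.5825463533401489, -0.297114759683609), 0.019885003566741943)
[ 0.5795 -0.2944  0.1264] 1777 [ 0.5839 -0.297   0.0482] ((0.5824455618858337, -0.29699158668518066), 0.01992648094892502)
```

View pics/w1.png

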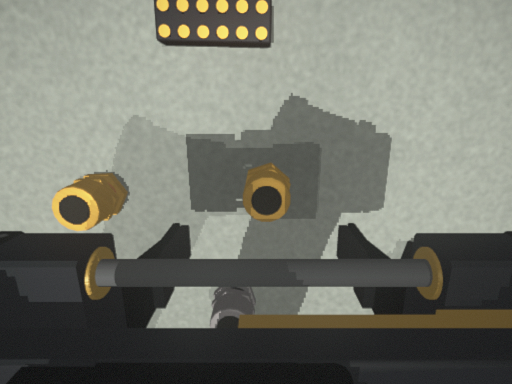

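The wrist view shows the brass gland at about (267,195), between the fingers. It measures (0.5825,-0.297). The plastic one at (232,305) is well behind. I'll descend with a 2–3 mm correction.

>>> arm_command(
  series=[
    [[2, 3, 30], 0],
    [[2, 3, 60], 0],
    [[2, 3, 85], 0],
    [[2, 3, 100], 0],
    [[2, 3, 103], 0],
  ],
)

```text
time_s: 2.2
tool_pos: [0.5828, -0.2987, 0.0268]
tool_rot: [-180.0, 0.1, -0.1]
force: [-0.1, 0.0, -0.0]
grip_width: 0.087
grasp_force: 0.0
```

>>> arm_command(
  series=[
    [[0, 0, 0], 0],
    [[0, 0, 0], 0],
    [[0, 0, 0], 0],
    [[0, 0, 0], 0],
    [[0, 0, 0], 0],
  ],
  grip=1,
  grip_force=20,
)

```text
time_s: 2.7
tool_pos: [0.584, -0.2983, 0.0282]
tool_rot: [180.0, -0.0, -0.0]
force: [-0.2, 0.4, -0.6]
grip_width: 0.0548
grasp_force: 0.0
```

>>> arm_command(
  series=[
    [[0, 0, 0], 0],
    [[0, 0, 0], 0],
    [[0, 0, 0], 0],
    [[0, 0, 0], 0],
    [[0, 0, 0], 0],
  ],
)

```text
time_s: 3.2
tool_pos: [0.5837, -0.2978, 0.0277]
tool_rot: [-180.0, 0.0, -0.0]
force: [0.2, 1.6, 1.8]
grip_width: 0.0396
grasp_force: 20.0
```

>>> arm_command(
  series=[
    [[0, 0, -15], 0],
    [[0, 0, -55], 0],
    [[0, 0, -100], 0],
    [[0, -15, -145], 0],
    [[-3, -45, -175], 0],
  ],
)

```text
time_s: 3.7
tool_pos: [0.5812, -0.2568, 0.207]
tool_rot: [179.8, -0.3, -0.3]
force: [2.2, -0.1, -1.8]
grip_width: 0.0395
grasp_force: 20.0
```

>>> arm_command(
  series=[
    [[-9, -46, 0], 0],
    [[-18, -92, 0], 0],
    [[-27, -138, 0], 0],
    [[-36, -184, 0], 0],
    [[-45, -230, 0], 0],
  ],
)

```text
time_s: 4.2
tool_pos: [0.5351, -0.0217, 0.2034]
tool_rot: [179.9, -0.1, -0.0]
force: [1.1, 0.4, -1.2]
grip_width: 0.0396
grasp_force: 20.0
```

>>> arm_command(
  series=[
    [[-9, -47, 0], 0],
    [[-19, -94, 0], 0],
    [[-29, -141, 0], 0],
    [[-39, -188, 0], 0],
    [[-46, -225, 0], 0],
  ],
)

```text
time_s: 4.7
tool_pos: [0.4886, 0.2048, 0.2036]
tool_rot: [-180.0, -0.1, 0.1]
force: [0.3, 0.7, -2.2]
grip_width: 0.0392
grasp_force: 20.0
```

>>> arm_command(
  series=[
    [[-2, -10, 0], 0],
    [[-3, -14, 0], 0],
    [[-3, -14, 10], 0],
    [[-3, -14, 20], 0],
    [[-3, -14, 25], 0],
  ],
)

```text
time_s: 5.2
tool_pos: [0.4866, 0.2135, 0.1756]
tool_rot: [179.9, 0.1, -0.2]
force: [-0.2, -1.0, -1.5]
grip_width: 0.0398
grasp_force: 20.0
```

```bash
python3 - <<'E'
from cell import env,viewer
import cv2
a,_=viewer.read_camera("scene"); b,_=viewer.read_camera("top")
import numpy as np
a=cv2.resize(a[150:330,220:420],None,fx=2,fy=2); b=cv2.resize(b[130:310,40:240],None,fx=2,fy=2)
cv2.imwrite("pics/c1.png",np.hstack([a,b])); print(env.get_obs()["tool_pos"])
E
```

```text
[0.48633559 0.21415396 0.17592926]
```

View pics/c1.png

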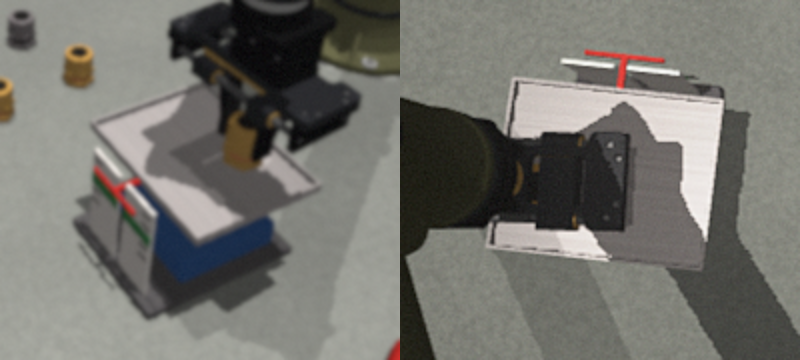

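The gland hangs over the pan interior, at (240,140) in the left crop, and is clear of the rim and dial. I'll lower gently onto the spring, carrying most of its sink, then open partway.

>>> arm_command(
  series=[
    [[0, 0, 9], 0],
    [[0, 0, 17], 0],
    [[0, 0, 23], 0],
    [[0, 0, 27], 0],
    [[0, 0, 30], 0],
  ],
)

```text
time_s: 5.8
tool_pos: [0.4866, 0.2158, 0.1471]
tool_rot: [180.0, 0.0, -0.0]
force: [-0.2, -1.2, -0.4]
grip_width: 0.0394
grasp_force: 20.0
```

>>> arm_command(
  series=[
    [[0, 0, 2], 0],
    [[0, 0, 4], 0],
    [[0, 0, 6], 0],
    [[0, 0, 7], 0],
    [[0, 0, 7], 0],
  ],
)

```text
time_s: 6.3
tool_pos: [0.4868, 0.2159, 0.1405]
tool_rot: [-180.0, -0.0, -0.0]
force: [-0.3, -0.0, -0.2]
grip_width: 0.0396
grasp_force: 20.0
```

>>> arm_command(
  series=[
    [[0, 0, 0], 0],
    [[0, 0, 0], 0],
    [[0, 0, 0], 0],
    [[0, 0, 0], 0],
    [[0, 0, 0], 0],
  ],
  grip=-0.4,
)

```text
time_s: 6.8
tool_pos: [0.4868, 0.2159, 0.1406]
tool_rot: [-180.0, -0.0, -0.0]
force: [0.0, -0.1, -0.3]
grip_width: 0.0599
grasp_force: 0.0
```

>>> arm_command(
  series=[
    [[0, 0, 0], 0],
    [[0, 0, -5], 0],
    [[0, 0, -15], 0],
    [[0, 0, -30], 0],
    [[0, 0, -45], 0],
  ],
)

```text
time_s: 7.3
tool_pos: [0.487, 0.2161, 0.1873]
tool_rot: [-180.0, -0.1, -0.0]
force: [0.7, 0.4, -0.5]
grip_width: 0.061
grasp_force: 0.0
```

>>> arm_command(
  series=[
    [[0, 0, -25], 0],
    [[0, 0, -30], 0],
    [[0, 30, -30], 0],
    [[0, 75, -30], 0],
    [[0, 120, -30], 0],
  ],
)

```text
time_s: 7.8
tool_pos: [0.4866, 0.0951, 0.2161]
tool_rot: [180.0, -0.1, 0.1]
force: [0.2, -0.5, 0.2]
grip_width: 0.0612
grasp_force: 0.0
```

>>> arm_command(
  series=[
    [[16, 43, 0], 0],
    [[33, 88, 0], 0],
    [[50, 133, 0], 0],
    [[66, 177, 0], 0],
    [[80, 215, 0], 0],
  ],
  grip=-1,
)

```text
time_s: 8.3
tool_pos: [0.5671, -0.1222, 0.2159]
tool_rot: [179.9, -0.0, -0.1]
force: [0.3, 0.3, 0.3]
grip_width: 0.0856
grasp_force: 0.0
```

>>> arm_command(
  series=[
    [[8, 20, 5], 0],
    [[8, 20, 35], 0],
    [[8, 20, 65], 0],
    [[8, 20, 85], 0],
    [[8, 20, 90], 0],
  ],
)

```text
time_s: 8.8
tool_pos: [0.5727, -0.1374, 0.1226]
tool_rot: [-179.9, 0.3, 0.1]
force: [-0.1, -0.6, 0.3]
grip_width: 0.0873
grasp_force: 0.0
```

```bash
python3 - <<'E'
from cell import env,viewer
from h import *
o,p,d,f=wrist(env,viewer); W=cloud(f,d)
m=(d>0)&(W[...,2]>.040)&(W[...,2]<.056)&(np.hypot(W[...,0]-.574,W[...,1]+.139)<.04)
print(o["time_s"],o["tool_pos"].round(4),m.sum(), W[m].mean(0).round(4), cv2.minEnclosingCircle(np.float32(W[m][:,:2])))
for n in ("scene","top"):
    p,d=viewer.read_camera(n); W=cloud(viewer.calibration(n),d) if 0 else cloud({k:np.array(v) for k,v in viewer.calibration(n).items()},d)
    m=(abs(W[...,0]-.53)<.03)&(abs(W[...,1]-.14)<.04)&(W[...,2]>.05); print(n,"pan floor z",np.median(W[m][:,2]).round(4))
    cv2.imwrite(f"pics/{n}2.png",p)
    m=(np.hypot(W[...,0]-.486,W[...,1]-.216)<.04)&(W[...,2]>.145); print("gland top",m.sum(),W[m].mean(0).round(4))
p=cv2.imread("pics/scene2.png"); q=cv2.imread("pics/top2.png")
cv2.imwrite("pics/c2.png",np.hstack([cv2.resize(p[150:330,220:420],None,fx=2,fy=2),cv2.resize(q[130:310,40:240],None,fx=2,fy=2)]))
E
```

```text
8.8 [ 0.5727 -0.1374  0.1226] 1821 [ 0.5756 -0.1392  0.0482] ((0.5742558240890503, -0.13938358426094055), 0.01998027414083481)
scene pan floor z 0.1118
gland top 277 [0.4888 0.22   0.1574]
top pan floor z 0.1111
gland top 422 [0.4846 0.2129 0.1582]
```

View pics/c2.png

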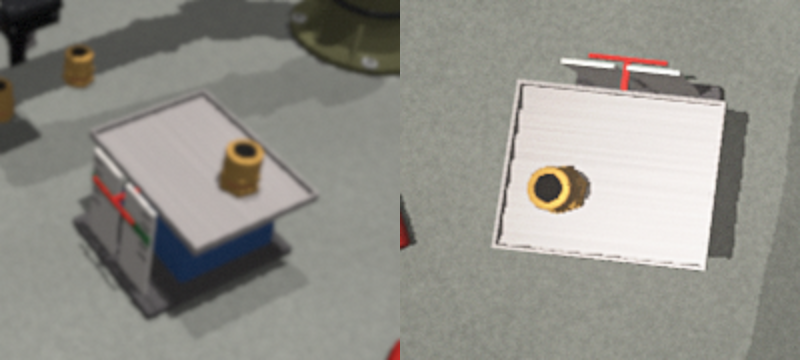

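The first gland stands upright in the pan at crop pixel (240,165). The pan has sunk about 14 mm and settled, with the pointer still above the green band. The next brass gland is centred under the gripper, so I'll go down for it.

>>> arm_command(
  series=[
    [[0, 0, 30], 0],
    [[0, 0, 60], 0],
    [[0, 0, 82], 0],
    [[0, 0, 95], 0],
    [[0, 0, 98], 0],
  ],
)

```text
time_s: 9.45
tool_pos: [0.5746, -0.1389, 0.0273]
tool_rot: [-180.0, 0.0, 0.0]
force: [-0.5, 0.7, 1.3]
grip_width: 0.0872
grasp_force: 0.0
```

>>> arm_command(
  series=[
    [[0, 0, 0], 0],
    [[0, 0, 0], 0],
    [[0, 0, 0], 0],
    [[0, 0, 0], 0],
    [[0, 0, 0], 0],
  ],
  grip=1,
  grip_force=20,
)

```text
time_s: 9.95
tool_pos: [0.575, -0.1393, 0.0281]
tool_rot: [180.0, -0.0, -0.0]
force: [-0.4, 0.2, 1.3]
grip_width: 0.0549
grasp_force: 0.0
```

>>> arm_command(
  series=[
    [[0, 0, 0], 0],
    [[0, 0, 0], 0],
    [[0, 0, 0], 0],
    [[0, 0, 0], 0],
    [[0, 0, 0], 0],
  ],
)

```text
time_s: 10.45
tool_pos: [0.5747, -0.1391, 0.0276]
tool_rot: [180.0, 0.0, -0.0]
force: [-0.0, -0.1, 1.3]
grip_width: 0.0398
grasp_force: 20.0
```

>>> arm_command(
  series=[
    [[0, 0, -15], 0],
    [[0, 0, -55], 0],
    [[0, 0, -100], 0],
    [[0, -10, -145], 0],
    [[-5, -27, -185], 0],
  ],
)

```text
time_s: 10.95
tool_pos: [0.57, -0.1134, 0.2157]
tool_rot: [179.9, -0.1, -0.1]
force: [1.5, 0.1, -2.1]
grip_width: 0.0394
grasp_force: 20.0
```

>>> arm_command(
  series=[
    [[-9, -44, 0], 0],
    [[-18, -88, 0], 0],
    [[-27, -132, 0], 0],
    [[-36, -176, 0], 0],
    [[-44, -215, 0], 0],
  ],
)

```text
time_s: 11.45
tool_pos: [0.5247, 0.1053, 0.2134]
tool_rot: [180.0, -0.0, 0.1]
force: [1.3, 0.4, -2.1]
grip_width: 0.0391
grasp_force: 20.0
```

>>> arm_command(
  series=[
    [[-5, -20, 0], 0],
    [[-6, -25, 10], 0],
    [[-6, -25, 30], 0],
    [[-6, -25, 48], 0],
    [[-6, -25, 58], 0],
  ],
)

```text
time_s: 11.95
tool_pos: [0.519, 0.1257, 0.1525]
tool_rot: [179.9, 0.2, -0.1]
force: [-0.7, 0.3, -2.0]
grip_width: 0.0394
grasp_force: 20.0
```

>>> arm_command(
  series=[
    [[0, 0, 6], 0],
    [[0, 0, 11], 0],
    [[0, 0, 15], 0],
    [[0, 0, 18], 0],
    [[0, 0, 21], 0],
  ],
)

```text
time_s: 12.45
tool_pos: [0.5202, 0.1277, 0.1339]
tool_rot: [180.0, -0.1, -0.0]
force: [-0.0, -0.3, -1.0]
grip_width: 0.0394
grasp_force: 20.0
```

>>> arm_command(
  series=[
    [[0, 0, 2], 0],
    [[0, 0, 4], 0],
    [[0, 0, 6], 0],
    [[0, 0, 7], 0],
    [[0, 0, 7], 0],
  ],
)

```text
time_s: 12.95
tool_pos: [0.5199, 0.1278, 0.1265]
tool_rot: [180.0, -0.0, -0.0]
force: [0.9, -0.9, 0.2]
grip_width: 0.0397
grasp_force: 20.0
```

>>> arm_command(
  series=[
    [[0, 0, 0], 0],
    [[0, 0, 0], 0],
    [[0, 0, 0], 0],
    [[0, 0, 0], 0],
    [[0, 0, 0], 0],
  ],
  grip=-0.4,
)

```text
time_s: 13.45
tool_pos: [0.5197, 0.1279, 0.1265]
tool_rot: [180.0, 0.0, -0.0]
force: [-0.1, -0.3, -0.3]
grip_width: 0.0603
grasp_force: 0.0
```

>>> arm_command(
  series=[
    [[0, 0, 0], 0],
    [[0, 0, -5], 0],
    [[0, 0, -15], 0],
    [[0, 0, -30], 0],
    [[0, 0, -45], 0],
  ],
)

```text
time_s: 13.95
tool_pos: [0.52, 0.128, 0.1733]
tool_rot: [-180.0, -0.1, -0.0]
force: [0.3, 0.7, 0.7]
grip_width: 0.0609
grasp_force: 0.0
```

>>> arm_command(
  series=[
    [[0, 0, -25], 0],
    [[0, 0, -45], 0],
    [[0, 30, -50], 0],
    [[0, 75, -50], 0],
    [[0, 120, -50], 0],
  ],
)

```text
time_s: 14.45
tool_pos: [0.5203, 0.0072, 0.2238]
tool_rot: [180.0, -0.2, 0.1]
force: [1.1, -1.6, -0.7]
grip_width: 0.0608
grasp_force: 0.0
```

>>> arm_command(
  series=[
    [[0, 40, 0], 0],
    [[0, 80, 0], 0],
    [[0, 110, 0], 0],
    [[0, 110, 0], 0],
    [[0, 110, 0], 0],
  ],
)

```text
time_s: 14.95
tool_pos: [0.52, -0.1025, 0.2227]
tool_rot: [-180.0, -0.1, -0.1]
force: [0.1, 1.7, 1.0]
grip_width: 0.0607
grasp_force: 0.0
```

```bash
python3 - <<'E'
from cell import env,viewer
from h import *
print(env.get_obs()["time_s"])
for n in ("scene","top"):
    p,d=viewer.read_camera(n); W=cloud({k:np.array(v) for k,v in viewer.calibration(n).items()},d)
    m=(abs(W[...,0]-.54)<.02)&(abs(W[...,1]-.20)<.03)&(W[...,2]>.05); print(n,"pan floor z",np.median(W[m][:,2]).round(4))
    cv2.imwrite(f"pics/{n}3.png",p)
p=cv2.imread("pics/scene3.png"); q=cv2.imread("pics/top3.png")
cv2.imwrite("pics/c3.png",np.hstack([cv2.resize(p[150:330,180:380],None,fx=2,fy=2),cv2.resize(q[100:300],None,fx=.8,fy=1.8)[:360]]))
E
```

```text
14.95
scene pan floor z 0.0965
top pan floor z 0.0956
```

View pics/c3.png

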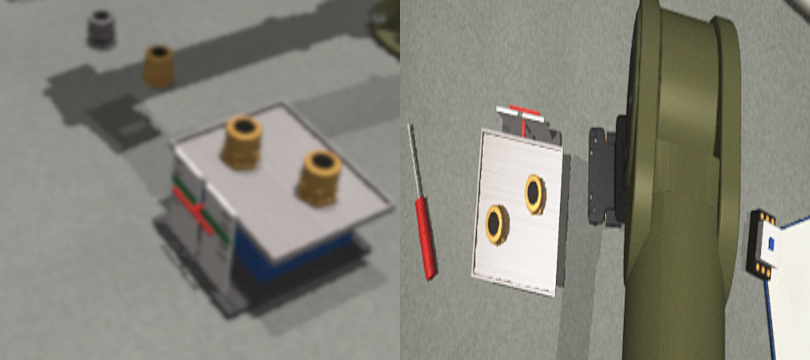

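Both glands stand in the pan, at crop pixels (242,143) and (320,178). The third brass and the plastic gland are still on the bench. The pan has sunk 29–30 mm, mid-band. In the picture the pointer looks low against the band because of parallax, so I'll check it in 3D before handing in.

```bash
python3 - <<'E'
from cell import env,viewer
from h import *
p,d=viewer.read_camera("scene"); W=cloud({k:np.array(v) for k,v in viewer.calibration("scene").items()},d)
hsv=cv2.cvtColor(p,cv2.COLOR_BGR2HSV); H,S,V=hsv[...,0],hsv[...,1],hsv[...,2]
box=(np.hypot(W[...,0]-.605,W[...,1]-.163)<.075)&(W[...,0]>.58)&(W[...,2]>.05)&(W[...,2]<.15)
r=box&((H<8)|(H>172))&(S>130); g=box&(H>40)&(H<90)&(S>90)
def q(m): return m.sum(),np.percentile(W[m],[10,50,90],axis=0).round(4).tolist()
zr,zg=np.median(W[r][:,2]),np.median(W[g][:,2]); print("red",q(r)); print("green",q(g))
# the floor drop between first and present frames
f=np.load("scene.npz"); W0=cloud(f,f["d"])
s=lambda A:np.median(A[(abs(A[...,0]-.54)<.02)&(abs(A[...,1]-.20)<.03)&(A[...,2]>.05)][:,2])
sink=s(W0)-s(W); print("sink",sink)
E
```

```text
red (np.int64(106), [[0.6008, 0.1346, 0.0857], [0.6117, 0.1629, 0.0974], [0.6151, 0.1922, 0.0999]])
green (np.int64(45), [[0.6001, 0.1294, 0.092], [0.6039, 0.1796, 0.0944], [0.607, 0.2096, 0.0967]])
sink 0.02919675123709259
```

The pan has sunk 29.2 mm, against a band of 23–37 mm. In 3D the pointer is at z ≈ 0.097, inside the band of about 0.088–0.102. The arm is clear, so I'll hand in.

```bash
python3 -c "
from cell import env
print(env.sign_off())"
```

```text
the job is handed in; nothing more can be done
None
```

I put two brass glands in the pan one at a time and handed the job in at about 15 s: the pan settled 29 mm down with the pointer in the green band, and the third brass gland and the grey plastic one were left on the bench.

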